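# Prop open the bicycle-parts bin with its stay rod

## Robot

A 6-joint arm with a two-finger parallel gripper is mounted at the origin on the work surface. World frame = base frame: x ahead of the robot, y to its left, z up, the work surface at z = 0. Lengths are in mm, angles in rad, forces in N, time in s.
With the tool pointing down it reaches from about 300 to 775 mm from the base axis. Payload 14.6 kg.
Tool frame: the origin (TCP) lies midway between the tips of the shut fingers; the grasp point (between the pads) lies 19 mm behind it; z points along the fingers, y is the line along which they close (so a half turn about z gives the same grasp; the last joint's range is limited). The gripper opens to 85 mm and grips with 20 to 120 N. Pads are 22 mm wide; open, the fingers measure 114 mm over their backs; the gripper's body (76 mm by 85 mm) begins 54 mm behind the grasp point. The pads swing forward as they close: fully open they stand 13 mm farther back than shut.
Start: joints at [1.266, 0.3, 1.521, -0, 1.321, -0.067], TCP at [129.559, 534.513, 231.281] pointing down, gripper open.
Joint ranges: [-3.03, 3.03], [-0.79, 2.21], [0.23, 2.52], [-1.04, 4.18], [0, 3.07], [-2.55, 2.55]. Speed limits (rad/s): [2.22, 2.22, 2.57, 3.14, 3.14, 3.14].

## Interface

Orientations are given as a unit quaternion [w, x, y, z].
In Python, from cell import * gives the robot as it stands.
- The arm moves only by the tool carry_out, never from a script. Its argument "commands" is a list of rows, each an object with "travel": the shift along the tool's x, y, z in mm, a list of three; "yaw": the turn about the tool's z in degrees; "grip": the closure in counts, from 0 (fully open) to 255 (shut). In form: [{"travel": [x, y, z], "yaw": yaw, "grip": grip}, ...]. A call has 1 to 5 rows; each row is the pose to reach, as a shift and turn from the pose commanded when the call began, along the tool's axes at that moment; what a row does not reach only later rows make up. A row lasts 1/8 s, in which the tool goes at most 62.5 mm and 10.7 degrees, less where a joint would pass 70% of its speed; a pose out of reach is approached as far as the arm can. A call with a gripper value outside its range is refused whole. The fingers move at their own pace and stop on an object; "grip_force" is the grip in N (left out, the last holds). Time passes only in rows, so rows that repeat a pose let the fingers close. It gives the time, the measured TCP pose, the force, the opening and the grip force at its end, in the units of the state.
- observe(): the state, without advancing time (a new reading comes with each control period).
- read_camera(name): name is "side" or "top" or "wrist"; returns a dict with "pixels" (420x560x3 uint8, red, green, blue), "fx", "fy", "cx", "cy" (pixels), "cam_to_world" (4x4, takes a point from camera to world coordinates); the wrist camera has in their place "T_tool_cam" (4x4, takes a point from camera to tool coordinates, whose origin is the TCP and whose axes are the flange's). Camera axes: x right, y up, looking along -z (the intrinsics and any distortion apply to the point x, -y, -z); pixel columns grow to the right and rows downward; lengths in mm; the calibration is good to about 2 mm. A picture is of the moment at which its call begins: read the wrist's pose just before it. There is no depth.
- finish_job(): hands the job in; it is judged then, once.
Trained networks look in the newest picture that a camera, given by its name, has taken for a name from the list of things; names that differ only in an ending like _2 or _b are one class to them, and where a whole thing is asked for, a point or a joint stands for the part that bears it (a point fixed in the world has none). Each returns a list of dicts, best first, with "score" (0 to 1); they miss things now and then, are a little off and sometimes report something else, mostly with a low value. They report only what shows in the picture. A call takes as long as a camera call.
- find_in(camera, query): "location" ([column, row] in pixels, amid what is visible of it).
- spot_point(camera, query): "location" ([column, row] in pixels: a listed point, or the origin of a listed thing).
The state is a dict: "clock": time; "joint_pos": joint angles; "dq": joint speeds; "effort": joint torques, N m; "ee_pos": TCP position; "ee_rot": TCP orientation; "ft_force": force on the tool from outside, world axes, zero at the start; "torque": the same for the moment, N m; "finger_gap": opening from 0.0 (shut) to 1.0 (fully open); "gripper_force": force on a finger pad.
Only numpy, scipy, OpenCV 4.12 (cv2) and the standard library are available. Lean on these libraries where they do the work, as an engineer would, in place of code of your own. Each camera call takes 0.05 s, during which the arm holds its last target. There are 200 camera calls.

## Task

Open the blue parts bin: draw its lid up by the black grip on the lid's prop rod, swing the rod's foot out and up past the front of the bin's side rail and onto the rail, feel along for the holding hole and let the foot down fully into it, so that the lid stays propped open by itself when you let go. Only a light touch on the rail, never force the rod against it, and leave the other things on the shelf where they are.

Things in the scene. Friction and masses are not known exactly. Their poses are not given: they have to be found in the camera images.
- bin: Blue hard-plastic parts bin fixed to the shelf, 180 (x) by 240 (y) by 148 mm high. Origin: centre of its underside, on the shelf; x from its front (robot side) to its hinge side, z up. The lid hinges about the bin's y axis at bin x = +90, z = 152 mm. The prop rod moves only in the bin's vertical plane y = -140 mm, just outside the right-hand wall, where the rail runs too.
- rail_front (a point): Front end of the rail along the bin's right-hand wall: centre of its top edge, at bin x = -58, y = -140, z = 146 mm. From here the rail runs straight back (bin x) for 148 mm, top level throughout (blue parts 0.5 mm lower), 20 to 26 mm wide, 40 mm deep with its ledge, solid. The foot slides easily on it (friction 0.2). The rod must pass in front of this end on its way up.
- hole_range (a point): Middle of the stretch of rail top (bin x = -5, y = -140, z = 146 mm) where the one holding hole can be: its steel plate is adjustable, so the hole's centre lies up to 15 mm before or behind this point, differently each time; it is not measured and must be seen or felt. The hole is 13 mm long (x), 12 mm wide (y), 11 mm deep, with a flat floor.
- lid (a joint): Hinge of the lid (rad): 0 closed, growing as its front edge rises; at most 1.25. The lid is a blue plastic plate of about 0.4 kg (it varies) and falls shut unless it is held or propped; with the foot in the hole it stands at about 0.67 to 0.78. The lid has no other handle than the rod's grip.
- rod (a joint): Hinge of the rod on the lid (rad), axis along the bin's y: the rod's lean from vertical is (lid + rod), 0 upright, positive with the foot towards the bin's front (-x) and the grip towards the hinge. Its slight friction of 0.02 N m lets it stay where it is left. Range -1.5 to 0.6.
- rod_pivot (a point): Pin that joins the rod to the lid, 165 mm from the lid's hinge line; with the lid shut it is at bin x = -75 mm, y = -140 mm, z = 152 mm. z of this frame runs up along the rod, y along the pin.
- rod_grip (a point): Centre of the black plastic grip at the rod's upper end, 50 mm above the pin: a block 14 mm thick (along the pin, y), 24 mm wide (x) and 34 mm long (z, along the rod). Nothing stands beside it, it stands above the lid.
- rod_foot (a point): Rounded lower tip of the rod, 134 mm below the pin (18 mm above the shelf when it hangs upright with the lid shut). The lowest 59 mm of the rod is an 8 mm steel end piece that slides, sprung, into the 12 mm tube above: 1.2 N per mm, 9 mm of travel, then solid. So the lid's weight resting on the foot shortens the rod by about 1 to 3 mm.
- crank_puller: Bystander: stainless steel crank puller lying on the shelf, 85 by 80 by 26 mm, right of the bin. Origin: centre of its underside.
- rear_light: Bystander: white rear light, 30 by 45 by 29 mm, in front of the bin. Origin: centre of its underside.
- hex_keys: Bystander: grey hex key set, 100 by 34 by 23 mm, left of the bin. Origin: centre of its underside.
- pad_dish: Bystander: white ceramic dish of brake pads, 100 mm across, 30 mm high, in front of the bin on the rod's side. Origin: centre of its underside.

How it is judged:
By the outcome, as a careful person would: the job done as asked, in the order asked, and still so for the second after the job is handed in, with the robot touching nothing.
It also fails if it takes over 58 s, if anything falls off the work surface, if the arm or the gripper's body presses on something with over 40 N, if the wrist force passes 120 N, or if a joint passes its speed limit or range.

## Working session

There is one attempt and no reset: what is moved stays moved. The work goes in short steps, Python scripts to look and compute and a tool call to move; the robot and the scene stay as the last step left them, time stands still between calls to the robot, and variables do not carry over. Pictures are saved under pics/ and viewed, at most 10 in all, crops included, and the job is handed in when it is done.

Besides the shell and the picture viewer there is one more tool, called after "Emit:" as name(argument=value, ...), one argument or row to a line, values as JSON. carry_out: Moves the arm, as the interface text tells. Its arguments: {"type":"object","properties":{"commands":{"type":"array"},"grip_force":{"type":"number"}},"required":["commands"]}

```bash
ls; mkdir -p pics; cat > h.py <<'E'
from cell import *
import numpy as np, cv2
def cam(n,save=None):
    s=observe(); c=read_camera(n)
    if save: cv2.imwrite('pics/'+save,c['pixels'][:,:,::-1].copy())
    if 'cam_to_world' in c: T=np.array(c['cam_to_world'])
    else:
        w,x,y,z=s['ee_rot']
        from scipy.spatial.transform import Rotation as R
        E=np.eye(4);E[:3,:3]=R.from_quat([x,y,z,w]).as_matrix();E[:3,3]=s['ee_pos'];T=E@np.array(c['T_tool_cam'])
    return c,T
def ray(c,T,p):
    d=np.array([(p[0]-c['cx'])/c['fx'],-(p[1]-c['cy'])/c['fy'],-1.])
    return T[:3,3],T[:3,:3]@d
def atz(c,T,p,z):
    o,d=ray(c,T,p);return o+d*(z-o[2])/d[2]
def proj(c,T,P):
    q=np.linalg.inv(T)@np.append(P,1);return [c['cx']-c['fx']*q[0]/q[2],c['cy']+c['fy']*q[1]/q[2]]
def tri(rs):
    A=0;b=0
    for o,d in rs:
        d=d/np.linalg.norm(d);M=np.eye(3)-np.outer(d,d);A=A+M;b=b+M@o
    return np.linalg.solve(A,b)
E
python3 - <<'E'
from h import *
s=observe();print(s)
for n in('side','top'):
    c,T=cam(n,n+'0.png')
    print(n,{k:v for k,v in c.items() if k!='pixels'})
    for q in('bin','rail_front','hole_range','rod_pivot','rod_grip','rod_foot','crank_puller','rear_light','hex_keys','pad_dish'):
        print(q,[(np.round(r['location']).tolist(),round(r['score'],2)) for r in spot_point(n,q)[:2]])
E
```

```text
pics
{'clock': 0.0, 'joint_pos': array([ 1.26636889e+00,  3.00486252e-01,  1.52161228e+00, -9.86154633e-06,
        1.32072218e+00, -6.66275338e-02]), 'dq': array([ 0.00095457, -0.00117739, -0.00105501,  0.00157893, -0.00063568,
        0.00096533]), 'effort': array([ 2.62612753e-03, -5.43500590e+01, -3.61798382e+01,  1.86422176e-05,
        4.03642771e-03, -5.49598963e-05]), 'ee_pos': array([129.50519239, 534.2773944 , 230.69981117]), 'ee_rot': array([-1.08572522e-04,  1.18618761e-01,  9.92939682e-01, -6.04374646e-04]), 'ft_force': array([ 0.13543603, -0.0831069 , -0.41369398]), 'torque': array([-0.05554871, -0.00211491, -0.00249432]), 'gripper_force': 0.0, 'finger_gap': 1.0003366685978543}
side {'fx': 537.7762048459808, 'fy': 537.7762048459808, 'cx': 298.8713832533698, 'cy': 214.14236736350412, 'cam_to_world': array([[ 8.48291061e-01,  3.61905543e-01, -3.86557440e-01,
         1.66425875e+02],
       [-5.29507901e-01,  5.73031521e-01, -6.25504803e-01,
        -5.37828959e+02],
       [-4.86405766e-03,  7.35295351e-01,  6.77729361e-01,
         8.30138561e+02],
       [ 0.00000000e+
[... 552 characters left out ...]
24162122655, 'cy': 213.09087160567051, 'cam_to_world': array([[-1.68516120e-02,  9.87007518e-01, -1.59787927e-01,
         3.72304842e+02],
       [-9.99755330e-01, -1.89234767e-02, -1.14534613e-02,
         7.38856277e+01],
       [-1.43283955e-02,  1.59555823e-01,  9.87084919e-01,
         1.16980748e+03],
       [ 0.00000000e+00,  0.00000000e+00,  0.00000000e+00,
         1.00000000e+00]])}
bin []
rail_front [([340.0, 201.0], 0.77)]
hole_range [([338.0, 178.0], 0.67), ([181.0, 172.0], 0.55)]
rod_pivot [([342.0, 212.0], 0.63)]
rod_grip [([345.0, 210.0], 0.74)]
rod_foot []
crank_puller []
rear_light [([259.0, 260.0], 0.51)]
hex_keys [([179.0, 174.0], 0.66)]
pad_dish [([318.0, 278.0], 0.71)]
```

View pics/side0.png

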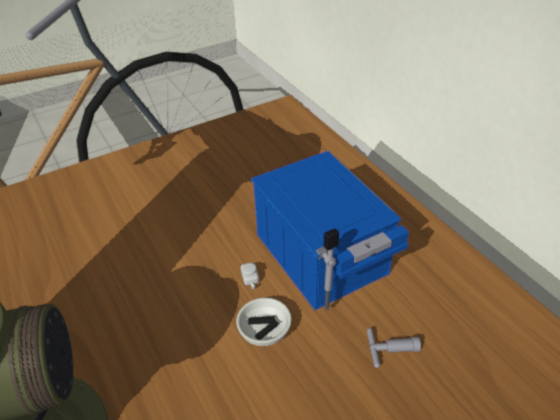

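View pics/top0.png

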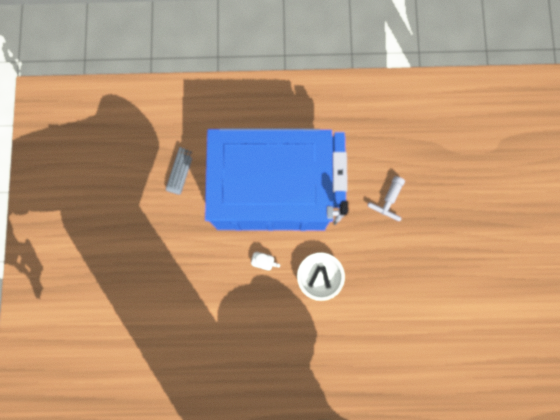

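```bash
python3 - <<'E'
from h import *
c,T=cam('side');d,U=cam('top')
for q,a,b in(('rail_front',(338,260),(340,201)),('hole',(368,247),(338,178)),('pivot',(329,258),(342,212)),('grip',(332,238),(345,210)),('dish',(265,330),(318,278))):
    print(q,tri([ray(c,T,a),ray(d,U,b)]).round(1))
E
```

```text
rail_front [557.9 -37.8 140.7]
hole [611.7 -39.1 141.7]
pivot [534.6 -39.6 160.2]
grip [533.5 -41.2 209. ]
dish [418.9  -1.6  -5.5]
```

The side view shows the rod with its black grip at (331,238), the steel rail plate with a dark hole at about (367,245), and the dish in front. The top view shows the bin nearly square to the world, with the grip at (344,209) and the hole at (340,172).

```bash
python3 - <<'E'
import cv2
a=cv2.imread('pics/side0.png')[215:295,310:415];b=cv2.imread('pics/top0.png')[125:235,310:360]
a=cv2.resize(a,None,fx=5,fy=5,interpolation=2);b=cv2.resize(b,None,fx=5,fy=5,interpolation=2)
import numpy as np
o=np.zeros((550,800,3),'u1');o[:400,:525]=a;o[:550,540:790]=b
cv2.imwrite('pics/crop.png',o)
from h import *
d,U=cam('top')
p=d['pixels'].astype(int);m=((p[...,2]>90)&(p[...,0]<60)&(p[...,2]>2*p[...,0])).astype('u1')
m[:, :200]=0;m[:,330:]=0
# lid left edge and rear/front edges
rows=range(140,205);L=[(np.where(m[r])[0].min(),r) for r in rows]
cols=range(225,322);B=[(c,np.where(m[:,c])[0].min()) for c in cols];F=[(c,np.where(m[:,c])[0].max()) for c in cols]
for n,Q in('L',L),('B',B),('F',F):
    P=np.array([atz(d,U,q,150)[:2] for q in Q]);v=cv2.fitLine(P.astype('f4'),cv2.DIST_HUBER,0,.01,.01).ravel()
    print(n,v.round(3),np.degrees(np.arctan2(v[1],v[0])).round(2))
E
```

```text
Traceback (most recent call last):
ValueError: zero-size array to reduction operation minimum which has no identity
```

View pics/crop.png

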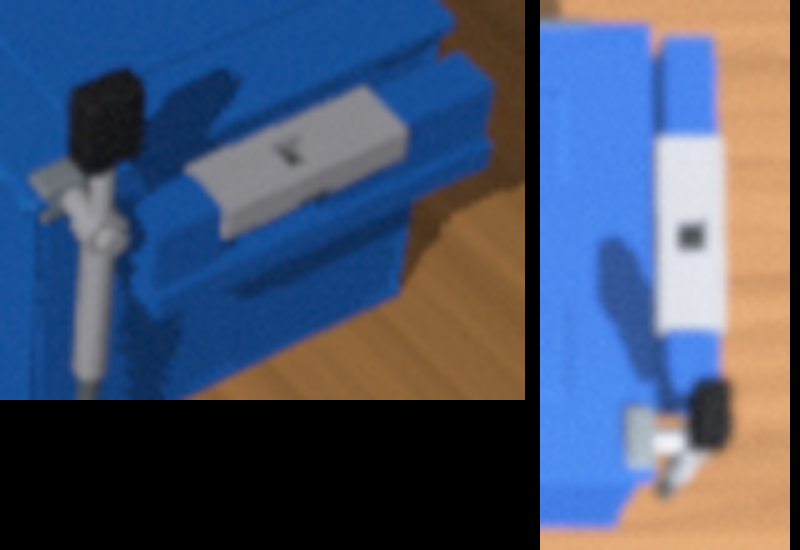

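The crop shows the hole in the steel plate: in the side picture at about (367.7,244.7) and in the top picture at about (340.0,171.8). The rail's front end and the grip show clearly too.

```bash
python3 - <<'E'
from h import *
c,T=cam('side');d,U=cam('top')
p=d['pixels'].astype(int);m=((p[...,2]-p[...,0]>80)).astype('u1')
m[:,:200]=0;m[:,330:]=0
ev=lambda rows,f,ax:[(f(np.where(m[r])[0]),r) if ax==0 else (r,f(np.where(m[:,r])[0])) for r in rows]
for n,Q in('L',ev(range(140,205),np.min,0)),('B',ev(range(225,315),np.min,1)),('F',ev(range(225,315),np.max,1)):
    P=np.array([atz(d,U,q,152)[:2] for q in Q]);v=cv2.fitLine(P.astype('f4'),cv2.DIST_HUBER,0,.01,.01).ravel();print(n,v.round(3))
h=((367.7,244.7),(340.0,171.8))
print('hole tri',tri([ray(c,T,h[0]),ray(d,U,h[1])]),'z146',atz(c,T,h[0],146),atz(d,U,h[1],146))
# rail back end top corners, top crop (662,36),(715,36); plate ends rows 135,330 at x 690
f=lambda u,v:((u-540)/5+310-.4,v/5+125-.4)
for q in((690,36),(690,135),(690,330),(690,408)):print(q,atz(d,U,f(*q),146))
g=lambda u,v:(u/5+310-.4,v/5+215-.4)
# side: grip box center at crop (106,121); plate corners
print('grip',tri([ray(c,T,g(106,121)),ray(d,U,f(709,413))]))
for q in((185,167),(360,87),(408,130),(232,212)):print('plate',atz(c,T,g(*q),146))
print('front end',atz(c,T,g(165,190),146))
E
```

```text
L [ 1.0000e+00 -1.6000e-02  6.1545e+02  2.2310e+02]
B [2.20000e-02 1.00000e+00 7.04757e+02 7.63080e+01]
F [1.90000e-02 1.00000e+00 5.05951e+02 8.91400e+01]
hole tri [617.25094823 -40.04500833 147.29314303] z146 [617.26952266 -38.90522592 146.        ] [618.30883346 -40.55991094 146.        ]
(690, 36) [700.4089097  -42.70359835 146.        ]
(690, 135) [659.52288816 -41.24271692 146.        ]
(690, 330) [580.44019035 -38.41704593 146.        ]
(690, 408) [549.33360428 -37.30558944 146.        ]
grip [537.04434611 -37.84325749 203.27526295]
plate [581.05208626 -25.58241929 146.        ]
plate [657.98619782 -26.81846665 146.        ]
plate [658.79450136 -53.10669325 146.        ]
plate [582.22335236 -51.69372498 146.        ]
front end [568.69788336 -30.86788027 146.        ]
```

Emit:
carry_out(
  commands=[
    {"travel":[-53,-46,-12],"yaw":-5,"grip":0},
    {"travel":[-106,-92,-25],"yaw":-12.5,"grip":0},
    {"travel":[-159,-138,-30],"yaw":-12.5,"grip":0},
    {"travel":[-212,-184,-30],"yaw":-12.5,"grip":0},
    {"travel":[-265,-230,-30],"yaw":-12.5,"grip":0},
  ],
)

```text
clock: 1.98
ee_pos: [310.2, 280.0, 261.4]
ee_rot: [0.0, 0.01, 1.0, 0.0]
ft_force: [1.5, 1.2, -0.3]
finger_gap: 0.998
gripper_force: 0.0
```

```bash
cat >> h.py <<'E'
from scipy.spatial.transform import Rotation as Ro
def need(x,y,z):
    s=observe();w,a,b,c=s['ee_rot'];R=Ro.from_quat([a,b,c,w]).as_matrix()
    print('t',round(s['clock'],2),'pos',s['ee_pos'].round(1),'yax',np.degrees(np.arctan2(R[1,1],R[0,1])).round(2),'F',s['ft_force'].round(2),'gap',round(s['finger_gap'],3),round(s['gripper_force'],1))
    print('shift',(R.T@(np.array([x,y,z])-s['ee_pos'])).round(1))
E
python3 -c "
from h import *
need(536,-38.3,262)"
```

```text
t 1.98 pos [310.2 280.  261.4] yax 88.9 F [ 1.52  1.25 -0.31] gap 0.998 0.0
shift [-231.9 -313.8   -0.6]
```

Emit:
carry_out(
  commands=[
    {"travel":[-36,-48,0],"yaw":0,"grip":0},
    {"travel":[-72,-97,0],"yaw":0,"grip":0},
    {"travel":[-108,-146,0],"yaw":0,"grip":0},
    {"travel":[-144,-195,0],"yaw":0,"grip":0},
    {"travel":[-180,-244,0],"yaw":0,"grip":0},
  ],
)

```text
clock: 2.6
ee_pos: [485.5, 32.2, 261.2]
ee_rot: [0.0, 0.01, 1.0, 0.0]
ft_force: [0.3, 0.8, 0.0]
finger_gap: 0.998
gripper_force: 0.0
```

Emit:
carry_out(
  commands=[
    {"travel":[0,0,0],"yaw":0,"grip":0},
    {"travel":[0,0,0],"yaw":0,"grip":0},
  ],
)

```text
clock: 2.85
ee_pos: [484.3, 34.3, 260.8]
ee_rot: [-0.0, 0.01, 1.0, 0.0]
ft_force: [-0.5, 1.0, 0.3]
finger_gap: 0.999
gripper_force: 0.0
```

```bash
python3 -c "
from h import *
need(536,-38.3,262)
c,T=cam('wrist','w1.png')
for q in('rod_grip','rod_pivot','rail_front'):print(q,spot_point('wrist',q)[:2])
need(536,-38.3,262)
print(proj(c,T,[536,-38.3,219]),atz(c,T,[280,210],219))"
```

```text
t 2.85 pos [484.3  34.3 260.8] yax 88.85 F [-0.49  1.    0.29] gap 0.999 0.0
shift [-53.1 -71.5  -1.2]
rod_grip [{'location': [179.1, 296.1], 'score': 0.69}]
rod_pivot [{'location': [195.2, 270.1], 'score': 0.83}]
rail_front [{'location': [195.9, 280.1], 'score': 0.88}]
t 3.05 pos [484.2  35.1 261.2] yax 88.96 F [ 0.26 -0.41  0.41] gap 0.997 0.0
shift [-53.1 -72.4  -0.8]
[np.float64(169.45335529108058), np.float64(308.66906664887625)] [468.6025692   36.93366517 219.        ]
```

Emit:
carry_out(
  commands=[
    {"travel":[-26,-36,-1],"yaw":0,"grip":0},
    {"travel":[-53,-72.5,-1],"yaw":0,"grip":0},
    {"travel":[-53,-72.5,-1],"yaw":0,"grip":0},
    {"travel":[-53,-72.5,-1],"yaw":0,"grip":0},
  ],
)

```text
clock: 3.55
ee_pos: [535.8, -38.5, 261.9]
ee_rot: [-0.0, 0.009, 1.0, 0.0]
ft_force: [-0.2, -0.4, 0.4]
finger_gap: 0.999
gripper_force: 0.0
```

```bash
python3 -c "
from h import *
need(536,-38.3,190)
c,T=cam('wrist','w2.png')
for q,z in('rod_grip',202),('rod_pivot',152),('rail_front',146),('hole_range',146):print(q,[(r['score'],r['location'],atz(c,T,r['location'],z)) for r in spot_point('wrist',q)[:2]])
"
```

```text
t 3.55 pos [535.8 -38.5 261.9] yax 88.91 F [-0.22 -0.37  0.4 ] gap 0.999 0.0
shift [-0.2  0.2 71.9]
rod_grip [(0.7, [283.9, 226.3], array([536.89603293, -33.34408724, 202.        ]))]
rod_pivot [(0.9, [277.7, 207.4], array([537.51460214, -37.41815312, 152.        ]))]
rail_front [(0.95, [277.0, 221.5], array([551.85410799, -38.25605819, 146.        ]))]
hole_range []
```

View pics/w2.png

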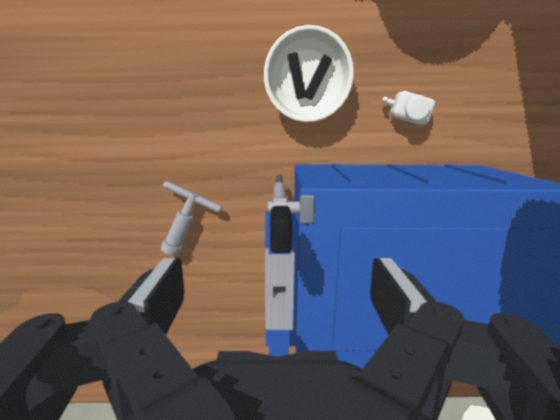

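The wrist view shows the black grip at (281,228) centred between the fingers, and the hole at (280,289) in the steel plate.

Emit:
carry_out(
  commands=[
    {"travel":[-0.5,0,37],"yaw":0,"grip":0},
    {"travel":[-0.5,0,74],"yaw":0,"grip":0},
    {"travel":[-0.5,0,74],"yaw":0,"grip":0},
    {"travel":[-0.5,0,74],"yaw":0,"grip":150},
    {"travel":[-0.5,0,74],"yaw":0,"grip":255},
  ],
  grip_force=20,
)

```text
clock: 4.42
ee_pos: [537.2, -39.4, 189.6]
ee_rot: [0.001, 0.01, 1.0, -0.0]
ft_force: [0.3, -0.6, -0.1]
finger_gap: 0.605
gripper_force: 0.0
```

Emit:
carry_out(
  commands=[
    {"travel":[0,0,0],"yaw":0,"grip":255},
    {"travel":[0,0,0],"yaw":0,"grip":255},
    {"travel":[0,0,0],"yaw":0,"grip":255},
  ],
)

```text
clock: 4.8
ee_pos: [537.0, -36.9, 188.7]
ee_rot: [0.001, 0.009, 1.0, 0.002]
ft_force: [-1.4, 20.0, 5.0]
finger_gap: 0.16
gripper_force: 22.5
```

```bash
python3 -c "
from h import *
need(536,-38.3,190)
c,T=cam('wrist','w3.png')
# hole from w2 pose
E=np.array(c['T_tool_cam']);s=observe()
w,a,b,d=s['ee_rot'];M=np.eye(4);M[:3,:3]=Ro.from_quat([a,b,d,w]).as_matrix();M[:3,3]=[535.8,-38.5,261.9]
for p in([280,289],[278,252],[277,330]):print(atz(c,M@E,p,146))
d,U=cam('side','s3.png')
print(spot_point('side','rod_grip')[:1],spot_point('side','rod_foot')[:1])
"
```

```text
t 4.8 pos [537.  -36.9 188.7] yax 88.93 F [-1.36 20.05  4.97] gap 0.16 22.5
shift [ 0.9 -1.4 -1.3]
[617.56495289 -36.14069886 146.        ]
[580.62772191 -37.35779592 146.        ]
[661.61655771 -39.68969743 146.        ]
[{'location': [331.7, 239.6], 'score': 0.63}] [{'location': [325.8, 308.9], 'score': 0.63}]
```

Emit:
carry_out(
  commands=[
    {"travel":[0,2,0],"yaw":0,"grip":255},
    {"travel":[0,2,0],"yaw":0,"grip":255},
  ],
)

```text
clock: 5.25
ee_pos: [537.0, -36.5, 188.8]
ee_rot: [0.001, 0.01, 1.0, 0.001]
ft_force: [-1.1, 7.5, 5.6]
finger_gap: 0.162
gripper_force: 22.9
```

```bash
python3 -c "
from h import *
need(537,-38.3,190)"
```

```text
t 5.25 pos [537.  -36.5 188.8] yax 88.9 F [-1.1   7.51  5.61] gap 0.162 22.9
shift [-0.1 -1.8 -1.2]
```

```bash
cat > k.py <<'E'
import numpy as np
from scipy.optimize import fsolve
O=610.7;L=55.8
def fk(t,p):
    P=np.array([90-165*np.cos(t),152+165*np.sin(t)]);u=np.array([np.sin(p),np.cos(p)])
    return P,P-134*u,P+L*u
def tcp(G): return np.array([O+G[0],-36.2-.019*(G[0]+74),G[1]-19])
def clear(t,p):  # front distance of rod surface to rail front corner column
    P,F,_=fk(t,p);u=(P-F)/134
    r=[np.hypot(max(-58-q[0],0),max(q[1]-146,0))-(4 if s<59 else 6) if q[0]<-58 or q[1]>146 else -9 for s in np.arange(0,134,2.) for q in [F+u*s]]
    return min(r)
def ikfoot(x,z,g=(.8,0)): return fsolve(lambda a:fk(*a)[1]-[x,z],g)
def ikgrip(T,g): return fsolve(lambda a:tcp(fk(*a)[2])[[0,2]]-[T[0],T[2]],g)
E
python3 - <<'E'
from k import *
for t,p in[(0,0),(.1,.02),(.2,.06),(.3,.12),(.4,.2),(.5,.28),(.6,.37),(.7,.46),(.8,.54),(.88,.56),(.92,.54)]:
    P,F,G=fk(t,p);print(t,p,'foot',F.round(0),'clr',round(clear(t,p),1),'tcp',tcp(G).round(1))
for x,z in[(-60,165),(-40,160),(-20,156),(-15,150),(-15,146),(0,146),(7,146),(7,135)]:
    t,p=ikfoot(x,z);P,F,G=fk(t,p);print((x,z),round(t,3),round(p,3),'clr',round(clear(t,p),1),'tcp',tcp(G).round(1))
E
```

```text
0 0 foot [-75.  18.] clr 11.0 tcp [535.7 -36.2 188.8]
0.1 0.02 foot [-77.  34.] clr 10.6 tcp [537.6 -36.2 205.3]
0.2 0.06 foot [-80.  51.] clr 10.0 tcp [542.3 -36.3 221.5]
0.3 0.12 foot [-84.  68.] clr 10.1 tcp [549.7 -36.4 237.2]
0.4 0.2 foot [-89.  85.] clr 11.9 tcp [559.8 -36.6 251.9]
0.5 0.28 foot [-92. 102.] clr 16.2 tcp [571.3 -36.9 265.7]
0.6 0.37 foot [-95. 120.] clr 20.9 tcp [584.7 -37.1 278.2]
0.7 0.46 foot [-96. 138.] clr 26.3 tcp [599.3 -37.4 289.3]
0.8 0.54 foot [-94. 155.] clr 31.6 tcp [614.4 -37.7 299.2]
0.88 0.56 foot [-86. 166.] clr 30.5 tcp [625.2 -37.9 307.4]
0.92 0.54 foot [-79. 168.] clr 26.6 tcp [629.4 -38.  312.1]
(-60, 165) 0.959 0.425 clr 15.1 tcp [629.  -38.  318.9]
(-40, 160) 0.976 0.284 clr 10.0 tcp [623.8 -37.9 323.2]
(-20, 156) 0.978 0.133 clr 6.0 tcp [615.9 -37.7 325.1]
(-15, 150) 0.926 0.044 clr 0.0 tcp [604.  -37.5 320.6]
(-15, 146) 0.888 0.007 clr -9 tcp [596.9 -37.3 316.8]
(0, 146) 0.88 -0.113 clr -4.0 tcp [589.2 -37.2 315.6]
(7, 146) 0.868 -0.177 clr -4.0 tcp [584.2 -37.1 313.8]
(7, 135) 0.74 -0.294 clr -9 tcp [562.7 -36.7 297.6]
```

Emit:
carry_out(
  commands=[
    {"travel":[-1,1.2,-8],"yaw":0,"grip":255},
    {"travel":[-2,1.2,-16.5],"yaw":0,"grip":255},
    {"travel":[-4,1.2,-24.5],"yaw":0,"grip":255},
    {"travel":[-6.6,1.2,-32.7],"yaw":0,"grip":255},
    {"travel":[-6.6,1.2,-32.7],"yaw":0,"grip":255},
  ],
)

```text
clock: 5.88
ee_pos: [543.6, -36.3, 221.4]
ee_rot: [0.001, 0.01, 1.0, -0.0]
ft_force: [-2.8, 1.6, -1.7]
finger_gap: 0.162
gripper_force: 22.0
```

```bash
python3 -c "
from h import *
need(543.6,-36.2,221.5)
c,T=cam('side','s4.png')
for q in 'rod_grip','rod_foot','rod_pivot':print(q,spot_point('side',q)[:1])
from k import *
P,F,G=fk(.2,.06)
for X in(P,F,G):print(proj(c,T,tcp(X)+[1,0,19]))
"
```

```text
t 5.88 pos [543.6 -36.3 221.4] yax 88.88 F [-2.78  1.61 -1.67] gap 0.162 22.0
shift [ 0.   0.1 -0.1]
rod_grip [{'location': [333.0, 224.4], 'score': 0.79}]
rod_foot [{'location': [322.6, 299.7], 'score': 0.6}]
rod_pivot [{'location': [333.1, 245.1], 'score': 0.83}]
[np.float64(331.5609041740428), np.float64(245.3150543505313)]
[np.float64(325.2302130947548), np.float64(297.876059071088)]
[np.float64(334.57807305619), np.float64(220.26479903542065)]
```

Emit:
carry_out(
  commands=[
    {"travel":[-3.5,0,-8],"yaw":0,"grip":255},
    {"travel":[-7.4,0,-15.7],"yaw":0,"grip":255},
    {"travel":[-12.5,0,-23.2],"yaw":0,"grip":255},
    {"travel":[-17.5,0,-30.4],"yaw":0,"grip":255},
    {"travel":[-23.2,0,-37.5],"yaw":0,"grip":255},
  ],
)

```text
clock: 6.7
ee_pos: [566.9, -36.8, 258.7]
ee_rot: [0.0, 0.01, 1.0, -0.0]
ft_force: [-4.2, -1.6, -1.2]
finger_gap: 0.156
gripper_force: 21.9
```

Emit:
carry_out(
  commands=[
    {"travel":[-5.8,0,-6.7],"yaw":0,"grip":255},
    {"travel":[-12.5,0,-13.2],"yaw":0,"grip":255},
    {"travel":[-19.2,0,-19.2],"yaw":0,"grip":255},
    {"travel":[-26.5,0,-25],"yaw":0,"grip":255},
    {"travel":[-33.8,0,-30.3],"yaw":0,"grip":255},
  ],
)

```text
clock: 7.32
ee_pos: [600.8, -37.6, 288.9]
ee_rot: [0.0, 0.01, 1.0, -0.0]
ft_force: [-4.7, -3.3, -1.1]
finger_gap: 0.161
gripper_force: 22.0
```

```bash
python3 -c "
from h import *
need(600.3,-37.4,289.3)
c,T=cam('side','s5.png')
for q in 'rod_grip','rod_foot','rod_pivot':print(q,spot_point('side',q)[:1])
from k import *
P,F,G=fk(.7,.46)
for X in(P,F,G):print(proj(c,T,tcp(X)+[1,0,19]))
"
```

```text
t 7.33 pos [600.8 -37.6 288.9] yax 88.87 F [-4.66 -3.35 -1.07] gap 0.161 22.0
shift [ 0.5  0.2 -0.4]
rod_grip [{'location': [365.7, 181.5], 'score': 0.9}]
rod_foot [{'location': [318.7, 274.3], 'score': 0.44}]
rod_pivot [{'location': [349.7, 206.1], 'score': 0.64}]
[np.float64(351.80967939913523), np.float64(204.9952605855882)]
[np.float64(318.8347664753338), np.float64(269.5302103296321)]
[np.float64(366.918292377048), np.float64(175.42630974453743)]
```

View pics/s5.png

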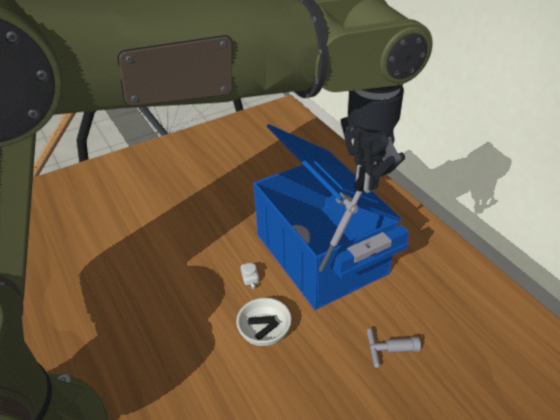

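The rod leans as modelled: the foot at (322,270) is in front of the rail's end and the pin is at (349,205). The lid stands about 40° open.

Emit:
carry_out(
  commands=[
    {"travel":[-7.5,0,-5],"yaw":0,"grip":255},
    {"travel":[-15,0,-10],"yaw":0,"grip":255},
    {"travel":[-21,0,-14.2],"yaw":0,"grip":255},
    {"travel":[-26,0,-18.2],"yaw":0,"grip":255},
    {"travel":[-30,0,-23],"yaw":0,"grip":255},
  ],
)

```text
clock: 8.15
ee_pos: [630.6, -38.2, 311.2]
ee_rot: [0.0, 0.01, 1.0, -0.0]
ft_force: [1.1, -4.7, -5.1]
finger_gap: 0.162
gripper_force: 21.4
```

Emit:
carry_out(
  commands=[
    {"travel":[0,0,-4],"yaw":0,"grip":255},
    {"travel":[0.5,0,-8],"yaw":0,"grip":255},
    {"travel":[0.5,0,-8],"yaw":0,"grip":255},
  ],
)

```text
clock: 8.52
ee_pos: [630.0, -38.2, 319.4]
ee_rot: [0.0, 0.01, 1.0, -0.0]
ft_force: [0.1, -4.5, -2.4]
finger_gap: 0.152
gripper_force: 21.2
```

```bash
python3 -c "
from h import *
need(623.8,-37.9,323.2)
c,T=cam('side','s6.png')
s=observe()
for q in 'rod_grip','rod_foot','rod_pivot':print(q,spot_point('side',q)[:1])
from k import *
t,p=ikgrip(s['ee_pos']-[1,0,0],(.95,.4));P,F,G=fk(t,p);print(t,p,F)
for X in(P,F,G):print(proj(c,T,tcp(X)+[1,0,19]))
import cv2
cv2.imwrite('pics/s6c.png',cv2.resize(cv2.imread('pics/s6.png')[170:290,290:420],None,fx=5,fy=5,interpolation=2))
"
```

```text
t 8.53 pos [630.  -38.2 319.4] yax 88.87 F [ 0.1  -4.47 -2.38] gap 0.152 21.2
shift [ 6.2  0.2 -3.8]
rod_grip [{'location': [383.2, 160.9], 'score': 0.65}]
rod_foot [{'location': [336.5, 251.4], 'score': 0.49}]
rod_pivot [{'location': [368.2, 184.8], 'score': 0.65}]
0.9614259664177712 0.4179084712380344 [-58.82183316 164.83348042]
[np.float64(369.4258155632916), np.float64(184.39503663844602)]
[np.float64(337.4720504398372), np.float64(250.65768263520928)]
[np.float64(384.1622741055338), np.float64(153.83598571415175)]
```

View pics/s6c.png

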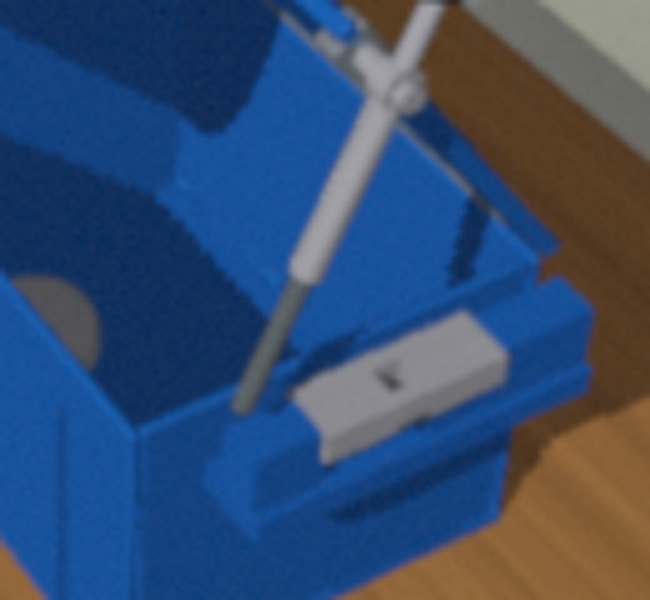

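The foot hangs at crop (242,412), just above and in front of the rail's end, and matches the model to about 1 mm. The rod is clear to swing over.

Emit:
carry_out(
  commands=[
    {"travel":[2.6,0,-2],"yaw":0,"grip":255},
    {"travel":[5.2,0,-3.8],"yaw":0,"grip":255},
    {"travel":[9,0,-5],"yaw":0,"grip":255},
    {"travel":[13,0,-5.7],"yaw":0,"grip":255},
    {"travel":[13,0,-5.7],"yaw":0,"grip":255},
  ],
)

```text
clock: 9.35
ee_pos: [616.7, -37.9, 324.8]
ee_rot: [0.0, 0.01, 1.0, -0.0]
ft_force: [1.4, -5.9, -3.9]
finger_gap: 0.158
gripper_force: 20.1
```

```bash
cat > st.py <<'E'
from h import *
from k import *
s=observe();need(584,-37,313)
t,p=ikgrip(s['ee_pos']-[1,0,0],(.95,.1));P,F,G=fk(t,p);print('lid',t,'lean',p,'foot',F)
E
python3 - <<'E'
from st import *
for x,z in[(-20,156),(-20,150),(-20,147),(-20,145),(-20,144),(-10,144.5),(0,144.5),(7,144.5),(9,144.5),(7,140),(7,135),(7,133)]:
    t,p=ikfoot(x,z);P,F,G=fk(t,p);d=(tcp(G)+[1,0,0])-s['ee_pos'];print((x,z),round(t,3),round(p,3),'travel',(-d[0]).round(1),(-d[2]).round(1))
E
```

```text
t 9.35 pos [616.7 -37.9 324.8] yax 88.86 F [ 1.44 -5.93 -3.95] gap 0.158 20.1
shift [32.8  0.3 11.8]
lid 0.9748317568694378 lean 0.13760726349935434 foot [-20.99693909 155.82192666]
(-20, 156) 0.978 0.133 travel -0.1 -0.3
(-20, 150) 0.923 0.078 travel 10.2 4.6
(-20, 147) 0.896 0.052 travel 15.3 7.3
(-20, 145) 0.878 0.034 travel 18.6 9.1
(-20, 144) 0.869 0.026 travel 20.2 10.1
(-10, 144.5) 0.872 -0.046 travel 23.7 9.7
(0, 144.5) 0.863 -0.129 travel 29.5 11.1
(7, 144.5) 0.85 -0.194 travel 34.7 13.1
(9, 144.5) 0.845 -0.214 travel 36.4 13.9
(7, 140) 0.797 -0.243 travel 43.8 19.6
(7, 135) 0.74 -0.294 travel 53.1 27.2
(7, 133) 0.717 -0.314 travel 56.6 30.3
```

Emit:
carry_out(
  commands=[
    {"travel":[5,-0.4,2.2],"yaw":0,"grip":255},
    {"travel":[10,-0.8,4.6],"yaw":0,"grip":255},
    {"travel":[13,-0.8,6],"yaw":0,"grip":255},
    {"travel":[15.3,-0.8,7.3],"yaw":0,"grip":255},
    {"travel":[15.3,-0.8,7.3],"yaw":0,"grip":255},
  ],
)

```text
clock: 9.98
ee_pos: [601.4, -37.8, 317.8]
ee_rot: [0.0, 0.01, 1.0, 0.0]
ft_force: [3.2, 3.7, -6.3]
finger_gap: 0.161
gripper_force: 19.7
```

```bash
python3 st.py
```

```text
t 9.97 pos [601.4 -37.8 317.8] yax 88.9 F [ 3.17  3.68 -6.31] gap 0.161 19.7
shift [17.4  0.5  4.8]
lid 0.8981199169130315 lean 0.04546864770685988 foot [-18.89916173 147.19437164]
```

Emit:
carry_out(
  commands=[
    {"travel":[1.6,0,0.9],"yaw":0,"grip":255},
    {"travel":[1.6,0,0.9],"yaw":0,"grip":255},
  ],
)

```text
clock: 10.22
ee_pos: [600.0, -37.8, 317.0]
ee_rot: [0.0, 0.01, 1.0, 0.0]
ft_force: [4.2, 3.7, -5.7]
finger_gap: 0.162
gripper_force: 19.8
```

Emit:
carry_out(
  commands=[
    {"travel":[1.7,0,0.9],"yaw":0,"grip":255},
    {"travel":[1.7,0,0.9],"yaw":0,"grip":255},
  ],
)

```text
clock: 10.48
ee_pos: [598.3, -37.8, 316.2]
ee_rot: [0.0, 0.01, 1.0, 0.0]
ft_force: [4.9, 3.7, -6.0]
finger_gap: 0.166
gripper_force: 19.7
```

```bash
python3 st.py
```

```text
t 10.47 pos [598.3 -37.8 316.2] yax 88.9 F [ 4.91  3.69 -5.99] gap 0.166 19.7
shift [14.4  0.5  3.2]
lid 0.882048218165593 lean 0.02714432261931069 foot [-18.5061352  145.43634069]
```

Emit:
carry_out(
  commands=[
    {"travel":[1.6,-0.3,0.9],"yaw":0,"grip":255},
    {"travel":[1.6,-0.3,0.9],"yaw":0,"grip":255},
  ],
)

```text
clock: 10.72
ee_pos: [596.8, -37.8, 315.3]
ee_rot: [0.0, 0.009, 1.0, 0.001]
ft_force: [6.3, 5.5, -5.6]
finger_gap: 0.163
gripper_force: 19.8
```

```bash
python3 - <<'E'
from st import *
c,T=cam('side','s7.png')
for X in(P,F):print(proj(c,T,tcp(X)+[1,0,19]))
print(spot_point('side','rod_foot')[:1],spot_point('side','rod_pivot')[:1])
cv2.imwrite('pics/s7c.png',cv2.resize(cv2.imread('pics/s7.png')[170:290,290:420],None,fx=5,fy=5,interpolation=2))
E
```

```text
t 10.72 pos [596.8 -37.8 315.3] yax 88.92 F [ 6.3   5.49 -5.62] gap 0.163 19.8
shift [12.8  0.5  2.3]
lid 0.8739586233414783 lean 0.01848829426580018 foot [-18.37359933 144.55736964]
[np.float64(363.1149071116361), np.float64(191.05313806204865)]
[np.float64(356.14951728839844), np.float64(249.94396032322655)]
[{'location': [350.1, 250.5], 'score': 0.59}] [{'location': [361.8, 193.5], 'score': 0.56}]
```

View pics/s7c.png

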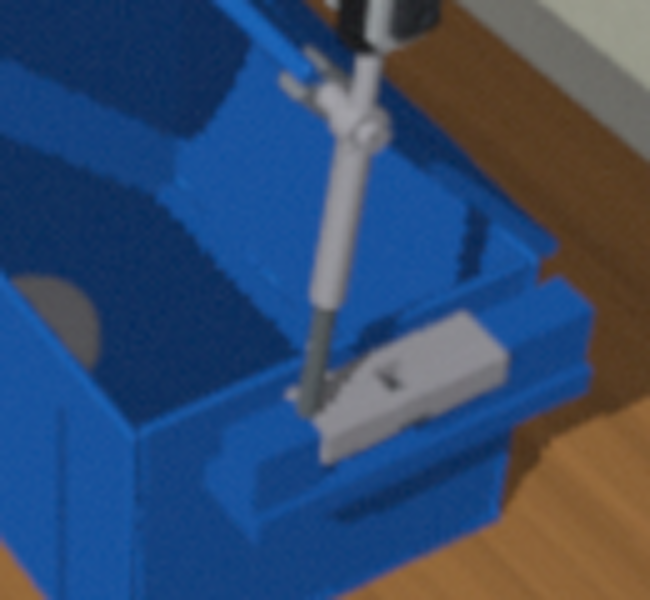

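The foot, crop (310,412) or about (351.6,252) in the full picture, is on the rail at the front edge of the plate. It is roughly 10 mm short of the model, so the grip has slipped a few mm in the pads. The hole is at crop (388,376).

```bash
cat >> st.py <<'E'
def fit(pf,pp=None):
    """fit pad slip e=(ex,ez) mm from seen foot pixel; foot in rod plane"""
    c,T=cam('side')
    o,d=ray(c,T,pf);n=np.array([.019,1,0]);k=(np.dot(n,[O,-37.6,0])-n@o)/(n@d);W=o+k*d
    print('foot seen X,z',W[0]-O-1,W[2])
def plan(ex,pts,ez=0):
    for x,z in pts:
        t,p=ikfoot(x,z);P,F,G=fk(t,p);d=(tcp(G)+[ex,0,ez])-s['ee_pos'];print((x,z),round(t,3),round(p,3),'travel',(-d[0]).round(1),(-d[2]).round(1))
E
python3 - <<'E'
from st import *
fit((351.6,252));fit((350.1,250.5))
for e in(-2,-3,-4,-5):
    t,p=ikgrip(s['ee_pos']-[e,0,0],(.9,.1));P,F,G=fk(t,p);print(e,t,p,F)
E
```

```text
t 10.88 pos [596.9 -37.8 315.3] yax 88.91 F [ 5.14  4.74 -5.44] gap 0.162 19.8
shift [12.9  0.5  2.3]
lid 0.8741824353030153 lean 0.01842909216008738 foot [-18.33734502 144.58092091]
foot seen X,z -28.098337037883425 144.66448749154415
foot seen X,z -31.700561896213003 150.4296490932735
-2 0.875368279453667 0.0695566556848129 [-25.03091177 145.00764409]
-3 0.8760427322544192 0.08599603271659134 [-27.14163798 145.25007404]
-4 0.8768454732730045 0.10216474723843577 [-29.19685547 145.53836114]
-5 0.8777707221453921 0.11807845095670365 [-31.19894929 145.87029938]
```

```bash
python3 - <<'E'
from st import *
plan(-3,[(-27,145.2),(-22,145),(-18,145),(-14,145),(-10,145),(-5,145),(0,145),(4,145),(7,145),(10,145)])
E
```

```text
t 10.97 pos [596.9 -37.8 315.4] yax 88.91 F [ 4.56  5.58 -4.86] gap 0.161 19.8
shift [12.9  0.5  2.4]
lid 0.8743642377215431 lean 0.01801159585400921 foot [-18.25839947 144.5991466 ]
(-27, 145.2) 0.876 0.085 travel 0.1 0.0
(-22, 145) 0.877 0.048 travel 2.0 -0.2
(-18, 145) 0.878 0.02 travel 3.4 -0.4
(-14, 145) 0.878 -0.01 travel 5.1 -0.4
(-10, 145) 0.877 -0.041 travel 6.9 -0.3
(-5, 145) 0.874 -0.081 travel 9.6 0.2
(0, 145) 0.869 -0.124 travel 12.6 1.0
(4, 145) 0.862 -0.16 travel 15.4 2.0
(7, 145) 0.856 -0.189 travel 17.8 2.9
(10, 145) 0.849 -0.219 travel 20.3 4.1
```

Emit:
carry_out(
  commands=[
    {"travel":[1,-0.3,0],"yaw":0,"grip":255},
    {"travel":[2,-0.3,-0.2],"yaw":0,"grip":255},
    {"travel":[3.4,-0.3,-0.4],"yaw":0,"grip":255},
    {"travel":[5.1,-0.3,-0.4],"yaw":0,"grip":255},
    {"travel":[5.1,-0.3,-0.4],"yaw":0,"grip":255},
  ],
)

```text
clock: 11.6
ee_pos: [592.0, -37.7, 314.8]
ee_rot: [0.0, 0.009, 1.0, 0.001]
ft_force: [11.1, 6.4, -12.4]
finger_gap: 0.16
gripper_force: 19.8
```

```bash
cat > look.py <<'E'
import sys
from st import *
c,T=cam('side');r=spot_point('side','rod_foot')[:1]
print(r,proj(c,T,tcp(F)+[1,0,19]))
cv2.imwrite('pics/'+sys.argv[1],cv2.resize(c['pixels'][170:290,290:420,::-1].copy(),None,fx=5,fy=5,interpolation=2))
E
python3 look.py s8c.png
```

```text
t 11.6 pos [592.  -37.7 314.8] yax 88.93 F [ 11.09   6.42 -12.44] gap 0.16 19.8
shift [8.  0.6 1.8]
lid 0.8695181972419103 lean -0.05817943313523192 foot [ -8.66548343 144.28971865]
[{'location': [352.2, 251.0], 'score': 0.56}] [np.float64(360.6533150936966), np.float64(247.9753401423334)]
```

View pics/s8c.png

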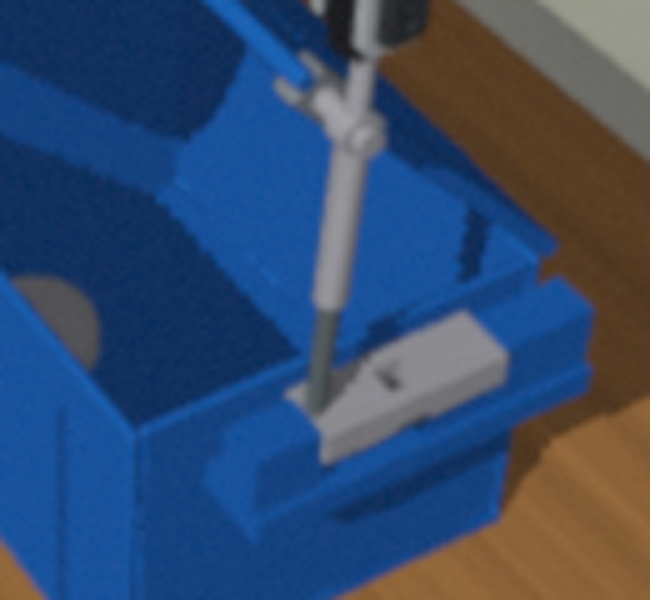

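The foot has hardly moved, now at crop (316,408), and the force has risen, so it is catching on the plate's front edge. I'll back off, lift it a few mm and set it down on the plate instead.

Emit:
carry_out(
  commands=[
    {"travel":[-2,0,0],"yaw":0,"grip":255},
    {"travel":[-4,0,0],"yaw":0,"grip":255},
    {"travel":[-7,0,-1.8],"yaw":0,"grip":255},
    {"travel":[-10.6,0,-3.8],"yaw":0,"grip":255},
    {"travel":[-10.6,0,-3.8],"yaw":0,"grip":255},
  ],
)

```text
clock: 12.32
ee_pos: [601.9, -38.0, 320.4]
ee_rot: [0.0, 0.009, 1.0, 0.001]
ft_force: [-3.1, 7.1, 1.0]
finger_gap: 0.161
gripper_force: 21.8
```

```bash
cat >> look.py <<'E'
def tip(img,col=None):
    pass
fit(r[0]['location']) if r else 0
E
python3 look.py s9c.png; python3 - <<'E'
from h import *
c,T=cam('side');im=c['pixels'].astype(int)
print([ (r['location'],r['score']) for q in('rod_pivot','rod_grip') for r in spot_point('side',q)[:1]])
cv2.imwrite('pics/s9.png',cv2.resize(c['pixels'][140:290,290:420,::-1].copy(),None,fx=4,fy=4,interpolation=2))
E
```

```text
t 12.32 pos [601.9 -38.  320.4] yax 88.92 F [-3.13  7.12  1.04] gap 0.161 21.8
shift [17.9  0.6  7.4]
lid 0.9227931677573424 lean -0.003975149410393504 foot [ -9.06059672 149.55401954]
[{'location': [352.5, 249.3], 'score': 0.66}] [np.float64(360.6887545623003), np.float64(245.98002354254157)]
foot seen X,z -26.645045402617484 150.69775484729064
[([365.2, 188.2], 0.61), ([368.8, 162.2], 0.57)]
```

View pics/s9.png

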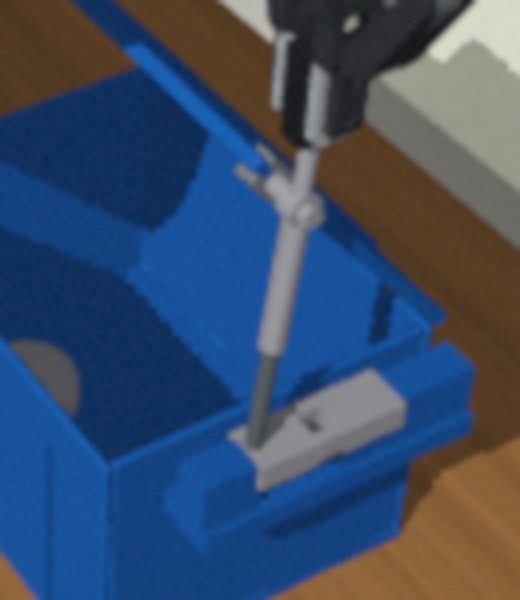

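The foot tip is now at about (353.4,251.4), on or just above the plate's front edge, near bin x = -26. From here I'll track the rod numerically.

```bash
cat > m.py <<'E'
from st import *
from scipy.optimize import least_squares
def meas(fp=None):
    c,T=cam('side');g=lambda q:(spot_point('side',q) or [None])[0]
    f=g('rod_foot');p=g('rod_pivot');gr=g('rod_grip')
    print('px',[ (np.round(r['location'],1).tolist(),round(r['score'],2)) if r else None for r in(f,p,gr)])
    pr=lambda X:np.array(proj(c,T,np.array([O+1+X[0],-36.2-.019*(X[0]+74),X[1]])))
    F=np.array(fp if fp is not None else f['location'])
    r=least_squares(lambda a:np.r_[pr(fk(*a)[1])-F,(pr(fk(*a)[0])-p['location']) if p and p['score']>.5 else []],(.9,.1),loss='soft_l1')
    t,q=r.x;P,Ft,G=fk(t,q);e=s['ee_pos']-tcp(G)
    print('VIS lid %.3f lean %.3f foot'%(t,q),Ft.round(1),'e',e.round(1),'res',r.fun.round(1));return t,q,e
if __name__=='__main__':meas()
E
python3 - <<'E'
from m import *
meas();meas((353.4,251.4))
E
```

```text
t 12.62 pos [601.8 -38.  320.3] yax 88.93 F [-2.21  6.51  0.05] gap 0.157 21.8
shift [17.8  0.6  7.3]
lid 0.9219454616938145 lean -0.004084123114200285 foot [ -9.15747681 149.46960531]
px [([350.9, 250.5], 0.67), ([364.7, 189.6], 0.56), ([369.6, 165.9], 0.7)]
VIS lid 0.896 lean 0.123 foot [-29.5 147.9] e [-2.7 -0.5  3. ] res [ 0.2  0.5 -0.  -0.3]
px [([351.8, 251.5], 0.56), ([363.2, 190.2], 0.77), ([371.1, 164.7], 0.83)]
VIS lid 0.879 lean 0.070 foot [-24.7 145.4] e [ 2.5 -0.6  4.6] res [-0.2 -0.4  0.2  0.5]
```

```bash
python3 - <<'E'
from m import *
plan(0,[(-27,146.5),(-25,151),(-20,151),(-12,151),(-8,151)],3.8)
E
```

```text
t 13.03 pos [601.8 -38.  320.3] yax 88.92 F [-2.09  5.6   1.28] gap 0.159 21.8
shift [17.8  0.7  7.3]
lid 0.9222069530959068 lean -0.004790249222276693 foot [ -9.02847555 149.49609259]
(-27, 146.5) 0.887 0.095 travel 0.0 0.1
(-25, 151) 0.928 0.12 travel -6.7 -3.9
(-20, 151) 0.932 0.087 travel -5.5 -4.6
(-12, 151) 0.937 0.032 travel -3.0 -5.2
(-8, 151) 0.937 0.003 travel -1.4 -5.3
```

Emit:
carry_out(
  commands=[
    {"travel":[-3.5,0.4,-2.2],"yaw":0,"grip":255},
    {"travel":[-6.7,0.4,-4.5],"yaw":0,"grip":255},
    {"travel":[-5,0.4,-5.2],"yaw":0,"grip":255},
    {"travel":[-3,0.4,-5.7],"yaw":0,"grip":255},
    {"travel":[-1.5,0.4,-5.8],"yaw":0,"grip":255},
  ],
  grip_force=26,
)

```text
clock: 13.65
ee_pos: [603.6, -38.0, 324.5]
ee_rot: [-0.0, 0.01, 1.0, 0.0]
ft_force: [6.0, 5.6, -7.7]
finger_gap: 0.161
gripper_force: 25.4
```

```bash
python3 - <<'E'
from m import *
meas();meas()
E
```

```text
t 13.65 pos [603.6 -38.  324.5] yax 88.9 F [ 5.96  5.63 -7.67] gap 0.161 25.4
shift [19.6  0.6 11.5]
lid 0.968059278525618 lean -0.08250762924825479 foot [  7.50509166 154.38071123]
px [([358.1, 249.3], 0.47), ([369.3, 187.2], 0.77), ([370.6, 162.3], 0.88)]
VIS lid 0.930 lean 0.051 foot [-15.6 150.4] e [-1.3 -0.5  3.6] res [-0.4 -2.3 -2.2 -0.4]
px [([357.8, 248.4], 0.66), ([366.6, 188.8], 0.82), ([371.6, 161.7], 0.83)]
VIS lid 0.909 lean 0.031 foot [-15.6 148.3] e [ 2.5 -0.6  5.6] res [-0.2 -0.5 -1.  -0.5]
```

```bash
python3 - <<'E'
from m import *
plan(-0.5,[(-15.6,149.6),(-13,148),(-11,146.5),(-10,145.5),(-9,144.5)],4.3)
E
```

```text
t 14.05 pos [603.6 -37.9 324.6] yax 88.9 F [ 4.38  5.3  -7.55] gap 0.159 25.5
shift [19.6  0.6 11.6]
lid 0.9692462489588871 lean -0.08538508068959706 foot [  8.05071689 154.52397266]
(-15.6, 149.6) 0.922 0.044 travel 0.6 0.1
(-13, 148) 0.907 0.01 travel 4.4 1.5
(-11, 146.5) 0.893 -0.019 travel 8.0 3.1
(-10, 145.5) 0.882 -0.036 travel 10.2 4.2
(-9, 144.5) 0.872 -0.054 travel 12.5 5.3
```

Emit:
carry_out(
  commands=[
    {"travel":[2,0,0.7],"yaw":0,"grip":255},
    {"travel":[4,0.3,1.5],"yaw":0,"grip":255},
    {"travel":[6,0.3,2.3],"yaw":0,"grip":255},
    {"travel":[8,0.3,3.1],"yaw":0,"grip":255},
    {"travel":[8,0.3,3.1],"yaw":0,"grip":255},
  ],
)

```text
clock: 14.68
ee_pos: [595.6, -37.7, 321.4]
ee_rot: [-0.0, 0.01, 1.0, 0.0]
ft_force: [4.8, 4.3, -8.0]
finger_gap: 0.157
gripper_force: 25.4
```

```bash
python3 - <<'E'
from m import *
meas();meas()
plan(-0.5,[(-11,146.5),(-10,145.5),(-9,144.5),(-4,144.5),(2,144.5),(7,144.5)],4.3)
E
```

```text
t 14.68 pos [595.6 -37.7 321.4] yax 88.89 F [ 4.84  4.27 -8.03] gap 0.157 25.4
shift [11.6  0.5  8.5]
lid 0.9413483480519325 lean -0.16207657459003022 foot [ 14.48802803 153.13434119]
px [([356.3, 248.0], 0.51), ([366.7, 187.9], 0.77), ([367.4, 162.6], 0.94)]
VIS lid 0.919 lean 0.063 foot [-18.4 149.5] e [-8.6 -0.2  1.5] res [ 0.   0.  -0.4 -0.3]
px [([357.7, 249.4], 0.56), ([363.9, 188.6], 0.95), ([368.2, 166.2], 0.81)]
VIS lid 0.892 lean 0.017 foot [-15.8 146.5] e [-2.5 -0.3  4.2] res [-0.3 -0.8  0.5  1. ]
(-11, 146.5) 0.893 -0.019 travel -0.1 -0.1
(-10, 145.5) 0.882 -0.036 travel 2.2 1.0
(-9, 144.5) 0.872 -0.054 travel 4.5 2.1
(-4, 144.5) 0.868 -0.095 travel 7.3 2.7
(2, 144.5) 0.86 -0.147 travel 11.2 3.9
(7, 144.5) 0.85 -0.194 travel 15.0 5.4
```

Emit:
carry_out(
  commands=[
    {"travel":[1.1,0,0.5],"yaw":0,"grip":255},
    {"travel":[2.2,0,1],"yaw":0,"grip":255},
    {"travel":[2.2,0,1],"yaw":0,"grip":255},
  ],
)

```text
clock: 15.45
ee_pos: [593.4, -37.7, 320.4]
ee_rot: [-0.0, 0.01, 1.0, 0.0]
ft_force: [5.2, 4.4, -8.6]
finger_gap: 0.158
gripper_force: 25.4
```

Emit:
carry_out(
  commands=[
    {"travel":[1.1,0,0.5],"yaw":0,"grip":255},
    {"travel":[2.3,0,1.1],"yaw":0,"grip":255},
    {"travel":[2.3,0,1.1],"yaw":0,"grip":255},
  ],
)

```text
clock: 15.82
ee_pos: [591.2, -37.6, 319.3]
ee_rot: [0.0, 0.01, 1.0, 0.0]
ft_force: [7.2, 3.8, -8.3]
finger_gap: 0.16
gripper_force: 25.4
```

```bash
python3 - <<'E'
from m import *
for i in range(3):meas()
E
```

```text
t 15.82 pos [591.2 -37.6 319.3] yax 88.89 F [ 7.17  3.83 -8.31] gap 0.16 25.4
shift [7.2 0.5 6.3]
lid 0.92336666056242 lean -0.19773547949618794 foot [ 16.806421   152.22118519]
px [([358.9, 251.0], 0.61), ([364.2, 190.0], 0.73), ([364.0, 166.3], 0.61)]
VIS lid 0.885 lean -0.007 foot [-13.6 145.7] e [-4.6 -0.3  2.8] res [-0.5 -2.5 -0.3  0.2]
px [([361.8, 248.4], 0.45), ([365.1, 191.0], 0.56), ([365.8, 168.2], 0.68)]
VIS lid 0.880 lean -0.059 foot [ -7.2 145.4] e [-1.1 -0.3  3.4] res [-0.4 -1.2 -1.5 -0.4]
px [([359.5, 248.4], 0.63), ([360.9, 191.9], 0.9), ([366.7, 167.2], 0.73)]
VIS lid 0.857 lean -0.056 foot [-10.5 142.9] e [ 1.6 -0.4  5.9] res [0.2 0.5 1.  0.5]
```

Emit:
carry_out(
  commands=[
    {"travel":[1.4,0,0.2],"yaw":0,"grip":255},
    {"travel":[2.8,0,0.5],"yaw":0,"grip":255},
    {"travel":[4.7,0,1],"yaw":0,"grip":255},
    {"travel":[4.7,0,1],"yaw":0,"grip":255},
  ],
)

```text
clock: 16.92
ee_pos: [586.6, -37.5, 318.0]
ee_rot: [0.0, 0.01, 1.0, 0.0]
ft_force: [8.6, 4.6, -11.1]
finger_gap: 0.158
gripper_force: 25.5
```

```bash
python3 - <<'E'
from m import *
for i in range(3):meas()
E
```

```text
t 16.93 pos [586.6 -37.5 318. ] yax 88.9 F [  8.6    4.56 -11.09] gap 0.158 25.5
shift [2.6 0.4 5. ]
lid 0.9209469019603618 lean -0.27665058138859866 foot [ 26.76412989 154.46412042]
px [None, None, ([364.0, 169.4], 0.9)]Traceback (most recent call last):
  File "<stdin>", line 2, in <module>
  File "m.py", line 8, in meas
    F=np.array(fp if fp is not None else f['location'])
                                         ~^^^^^^^^^^^^
TypeError: 'NoneType' object is not subscriptable
```

```bash
cat > v.py <<'E'
from st import *
from scipy.optimize import brentq
O1=611.7
def vis(r0=205,r1=236,show=False):
    c,T=cam('side');p=c['pixels'].astype(int);sat=p.max(2)-p.min(2)
    pts=[]
    for r in range(r0,r1):
        k=np.where((sat[r,335:385]<35)&(p[r,335:385].mean(1)>60))[0]+335
        if show:print(r,k.min() if len(k) else 0,k.max() if len(k) else 0,len(k))
        if 3<=len(k)<=9 and k.max()-k.min()<10:pts.append((k.mean(),r))
    n=np.array([.019,1,0]);n0=n@[O1-75,-36.2,0]
    X=[]
    for q in pts:
        o,d=ray(c,T,q);W=o+d*(n0-n@o)/(n@d);X.append((W[0]-O1,W[2]))
    l=cv2.fitLine(np.array(X,'f4'),cv2.DIST_HUBER,0,.01,.01).ravel();u=l[:2]*np.sign(l[1]);x0=l[2:]
    b=x0-[90,152];B=b@u;C=b@b-165**2;P=x0+u*(-B+np.sqrt(B*B-C))
    t=np.arctan2(P[1]-152,90-P[0]);q=np.arctan2(*u);F=P-134*u
    G=P+L*u;e=s['ee_pos']-tcp(G)
    print('LINE n',len(pts),'lid %.3f lean %.3f foot'%(t,q),F.round(1),'e',e.round(1));return t,q,e
if __name__=='__main__':vis(show=False);vis(200,232)
E
python3 v.py
```

```text
t 17.12 pos [586.7 -37.5 318.1] yax 88.9 F [  8.67   4.81 -11.65] gap 0.156 25.5
shift [2.7 0.4 5.1]
lid 0.9215409621558093 lean -0.2770482210089848 foot [ 26.89344325 154.53796966]
LINE n 28 lid 0.857 lean -0.068 foot [ -9. 143.] e [-2.2 -0.3  4.7]
LINE n 30 lid 0.857 lean -0.067 foot [ -9. 143.] e [-2.2 -0.3  4.7]
```

```bash
python3 - <<'E'
from v import *
plan(-2.2,[(-9,143),(-7,144.5),(-3,144.5),(1,144.5),(4,144.5),(7,144.5)],4.7)
E
```

```text
t 17.23 pos [586.7 -37.5 318.1] yax 88.9 F [  7.74   4.7  -10.69] gap 0.159 25.5
shift [2.7 0.4 5.1]
lid 0.9209999458117399 lean -0.2756504492637019 foot [ 26.64215828 154.43287545]
(-9, 143) 0.857 -0.068 travel 0.0 0.0
(-7, 144.5) 0.871 -0.07 travel -1.6 -1.5
(-3, 144.5) 0.867 -0.103 travel 0.7 -0.9
(1, 144.5) 0.862 -0.138 travel 3.3 -0.1
(4, 144.5) 0.857 -0.166 travel 5.5 0.7
(7, 144.5) 0.85 -0.194 travel 7.8 1.6
```

Emit:
carry_out(
  commands=[
    {"travel":[-0.5,0,-1.2],"yaw":0,"grip":255},
    {"travel":[0.7,0,-1],"yaw":0,"grip":255},
    {"travel":[2,0,-0.6],"yaw":0,"grip":255},
    {"travel":[3.3,0,-0.2],"yaw":0,"grip":255},
    {"travel":[3.3,0,-0.2],"yaw":0,"grip":255},
  ],
)

```text
clock: 17.85
ee_pos: [583.3, -37.4, 318.3]
ee_rot: [-0.0, 0.01, 1.0, 0.0]
ft_force: [7.6, 4.8, -10.8]
finger_gap: 0.16
gripper_force: 25.4
```

```bash
python3 - <<'E'
from v import *
t,q,e=vis()
plan(e[0],[(-3,144.5),(1,144.5),(4,144.5),(7,144.5)],e[2])
E
```

```text
t 17.85 pos [583.3 -37.4 318.3] yax 88.9 F [  7.62   4.77 -10.84] gap 0.16 25.4
shift [-0.7  0.4  5.3]
lid 0.9488010131571266 lean -0.4102864102084024 foot [ 47.31028488 163.21949883]
LINE n 28 lid 0.858 lean -0.114 foot [ -2.7 143.7] e [-3.2 -0.3  5. ]
(-3, 144.5) 0.867 -0.103 travel -1.7 -1.0
(1, 144.5) 0.862 -0.138 travel 0.9 -0.2
(4, 144.5) 0.857 -0.166 travel 3.1 0.6
(7, 144.5) 0.85 -0.194 travel 5.4 1.6
```

Emit:
carry_out(
  commands=[
    {"travel":[1,0,-0.2],"yaw":0,"grip":255},
    {"travel":[2,0,0.3],"yaw":0,"grip":255},
    {"travel":[3.3,0,0.8],"yaw":0,"grip":255},
    {"travel":[3.3,0,0.8],"yaw":0,"grip":255},
  ],
)

```text
clock: 18.4
ee_pos: [580.0, -37.4, 317.4]
ee_rot: [0.0, 0.01, 1.0, 0.0]
ft_force: [8.3, 4.3, -12.0]
finger_gap: 0.161
gripper_force: 25.4
```

```bash
python3 - <<'E'
from v import *
t,q,e=vis()
plan(e[0],[(4,144),(6,144),(8,144)],e[2])
E
```

```text
t 18.4 pos [580.  -37.4 317.4] yax 88.9 F [  8.31   4.32 -12.02] gap 0.161 25.4
shift [-4.   0.4  4.4]
lid 0.9876661623054619 lean -0.5830940294012095 foot [ 72.92613312 177.87437147]
LINE n 28 lid 0.847 lean -0.153 foot [  1.2 143.2] e [-2.9 -0.3  5.6]
(4, 144) 0.851 -0.171 travel 0.5 -0.2
(6, 144) 0.847 -0.19 travel 2.1 0.4
(8, 144) 0.842 -0.21 travel 3.8 1.2k.py:13: RuntimeWarning: The iteration is not making good progress, as measured by the 
 improvement from the last five Jacobian evaluations.
  def ikgrip(T,g): return fsolve(lambda a:tcp(fk(*a)[2])[[0,2]]-[T[0],T[2]],g)
```

Emit:
carry_out(
  commands=[
    {"travel":[1.2,0,0.1],"yaw":0,"grip":255},
    {"travel":[2.2,0,0.4],"yaw":0,"grip":255},
    {"travel":[2.2,0,0.4],"yaw":0,"grip":255},
  ],
)

```text
clock: 18.82
ee_pos: [577.7, -37.3, 317.3]
ee_rot: [-0.0, 0.01, 1.0, 0.0]
ft_force: [6.2, 4.4, -9.6]
finger_gap: 0.159
gripper_force: 25.5
```

```bash
python3 - 2>/dev/null <<'E'
from v import *
t,q,e=vis()
plan(e[0],[(5,144),(6,144),(8,144),(5.8,142),(5.8,140)],e[2])
E
```

```text
t 18.82 pos [577.7 -37.3 317.3] yax 88.9 F [ 6.17  4.4  -9.63] gap 0.159 25.5
shift [-6.3  0.4  4.3]
lid 0.9785350431872928 lean -0.5921527883640602 foot [ 72.68254103 177.71197921]
LINE n 28 lid 0.847 lean -0.189 foot [  5.9 144. ] e [-3.3 -0.3  5.8]
(5, 144) 0.849 -0.18 travel -0.6 -0.2
(6, 144) 0.847 -0.19 travel 0.2 0.1
(8, 144) 0.842 -0.21 travel 1.9 0.8
(5.8, 142) 0.824 -0.21 travel 4.0 2.8
(5.8, 140) 0.801 -0.231 travel 8.0 5.7
```

Emit:
carry_out(
  commands=[
    {"travel":[1.3,0,0.9],"yaw":0,"grip":255},
    {"travel":[2.6,0,1.8],"yaw":0,"grip":255},
    {"travel":[4,0,2.8],"yaw":0,"grip":255},
    {"travel":[4,0,2.8],"yaw":0,"grip":255},
  ],
)

```text
clock: 19.38
ee_pos: [573.6, -37.2, 314.9]
ee_rot: [0.0, 0.01, 1.0, 0.0]
ft_force: [4.7, 4.3, -7.8]
finger_gap: 0.156
gripper_force: 25.7
```

```bash
python3 - 2>/dev/null <<'E'
from v import *
t,q,e=vis()
plan(e[0],[(5.8,144),(5.8,142),(5.8,140),(5.8,138),(5.8,136),(5.8,134)],e[2])
E
```

```text
t 19.38 pos [573.6 -37.2 314.9] yax 88.9 F [ 4.66  4.34 -7.84] gap 0.156 25.7
shift [-10.4   0.4   1.9]
lid 0.9571987191271817 lean -0.6136680369927343 foot [ 72.15752769 177.35046926]
LINE n 28 lid 0.828 lean -0.210 foot [  6.4 142.5] e [-3.9 -0.2  5.7]
(5.8, 144) 0.847 -0.188 travel -3.5 -2.3
(5.8, 142) 0.824 -0.21 travel 0.5 0.5
(5.8, 140) 0.801 -0.231 travel 4.4 3.4
(5.8, 138) 0.778 -0.252 travel 8.2 6.3
(5.8, 136) 0.755 -0.272 travel 11.9 9.3
(5.8, 134) 0.733 -0.291 travel 15.5 12.3
```

```bash
cat >> v.py <<'E'
def prof(t,q):
    c,T=cam('side');P=fk(t,q)[0];u=np.array([np.sin(q),np.cos(q)]);g=cv2.cvtColor(c['pixels'],cv2.COLOR_RGB2GRAY)
    o=[]
    for d in range(64,146,3):
        X=P-d*u;x,y=proj(c,T,np.array([O1+X[0],-36.2-.019*(X[0]+75),X[1]]));o.append((d,int(cv2.getRectSubPix(g,(3,1),(x,y)).mean())))
    print(o)
E
python3 - 2>/dev/null <<'E'
from v import *
t,q,e=vis();prof(t,q)
E
```

```text
t 19.43 pos [573.6 -37.2 314.9] yax 88.9 F [ 4.    4.46 -6.33] gap 0.16 25.7
shift [-10.4   0.4   1.9]
lid 0.9572690252696054 lean -0.6134625291742689 foot [ 72.14449717 177.34129262]
LINE n 28 lid 0.828 lean -0.212 foot [  6.5 142.5] e [-3.7 -0.3  5.8]
[(64, 130), (67, 131), (70, 130), (73, 129), (76, 129), (79, 127), (82, 112), (85, 81), (88, 76), (91, 77), (94, 77), (97, 75), (100, 75), (103, 75), (106, 75), (109, 74), (112, 75), (115, 75), (118, 75), (121, 75), (124, 77), (127, 75), (130, 76), (133, 76), (136, 83), (139, 105), (142, 130), (145, 139)]
```

Emit:
carry_out(
  commands=[
    {"travel":[1.5,0,1.1],"yaw":0,"grip":255},
    {"travel":[3,0,2.2],"yaw":0,"grip":255},
    {"travel":[3,0,2.2],"yaw":0,"grip":255},
  ],
)

```text
clock: 19.9
ee_pos: [570.6, -37.2, 312.9]
ee_rot: [0.0, 0.01, 1.0, 0.0]
ft_force: [4.3, 3.3, -5.9]
finger_gap: 0.16
gripper_force: 25.7
```

```bash
python3 - 2>/dev/null <<'E'
from v import *
t,q,e=vis();prof(t,q)
E
```

```text
t 19.9 pos [570.6 -37.2 312.9] yax 88.9 F [ 4.33  3.34 -5.88] gap 0.16 25.7
shift [-13.4   0.4  -0.1]
lid 0.9409735814272164 lean -0.6297635741204941 foot [ 71.73454504 177.04741968]
LINE n 28 lid 0.814 lean -0.222 foot [  6.1 141.2] e [-4.5 -0.2  5.5]
[(64, 130), (67, 130), (70, 129), (73, 129), (76, 129), (79, 128), (82, 113), (85, 81), (88, 75), (91, 76), (94, 76), (97, 75), (100, 75), (103, 75), (106, 75), (109, 75), (112, 76), (115, 77), (118, 78), (121, 77), (124, 78), (127, 77), (130, 79), (133, 85), (136, 101), (139, 122), (142, 136), (145, 138)]
```

Emit:
carry_out(
  commands=[
    {"travel":[1.8,0,1.4],"yaw":0,"grip":255},
    {"travel":[3.7,0,2.9],"yaw":0,"grip":255},
    {"travel":[3.7,0,2.9],"yaw":0,"grip":255},
  ],
)

```text
clock: 20.38
ee_pos: [566.9, -37.1, 310.2]
ee_rot: [0.0, 0.01, 1.0, 0.0]
ft_force: [3.2, 4.5, -4.3]
finger_gap: 0.155
gripper_force: 25.8
```

```bash
python3 - 2>/dev/null <<'E'
from v import *
t,q,e=vis();prof(t,q)
plan(e[0],[(6,142),(6,140),(6,138),(6,136),(6,134)],e[2])
E
```

```text
t 20.38 pos [566.9 -37.1 310.2] yax 88.9 F [ 3.2   4.52 -4.29] gap 0.155 25.8
shift [-17.1   0.4  -2.8]
lid 0.9204712447284805 lean -0.6503908810063784 foot [ 71.23821705 176.67783613]
LINE n 28 lid 0.792 lean -0.248 foot [  7.  139.5] e [-4.2 -0.2  5.7]
[(64, 129), (67, 128), (70, 128), (73, 128), (76, 127), (79, 125), (82, 110), (85, 78), (88, 73), (91, 73), (94, 74), (97, 74), (100, 74), (103, 73), (106, 73), (109, 74), (112, 74), (115, 74), (118, 76), (121, 75), (124, 75), (127, 75), (130, 78), (133, 86), (136, 108), (139, 129), (142, 139), (145, 137)]
(6, 142) 0.823 -0.212 travel -5.7 -4.0
(6, 140) 0.8 -0.233 travel -1.8 -1.1
(6, 138) 0.777 -0.254 travel 2.0 1.8
(6, 136) 0.754 -0.274 travel 5.7 4.8
(6, 134) 0.732 -0.293 travel 9.3 7.8
```

```bash
python3 - <<'E'
from h import *
c,T=cam('side','sx.png');a=c['pixels'][195:275,325:400,::-1].copy()
d,U=cam('wrist','wx.png');b=d['pixels'][:,:,::-1].copy()
a=cv2.resize(a,None,fx=5.5,fy=5.5,interpolation=2);b=cv2.resize(b,(385,289))
o=np.zeros((440,800,3),'u1');o[:a.shape[0],:a.shape[1]]=a;o[:289,415:]=b;cv2.imwrite('pics/last.png',o)
E
```

```text
(no output)
```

View pics/last.png

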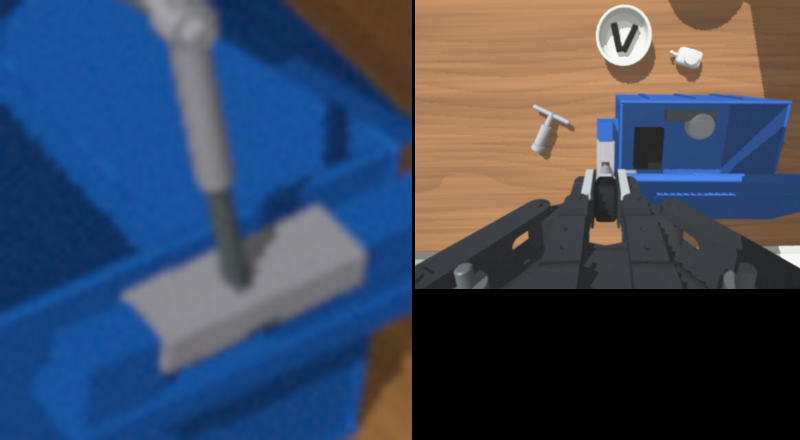

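The foot tip is at about (367.5,246.4), right where the hole was, with a dark sliver of hole still showing on its rear side. It is entering the hole, so I'll keep lowering.

Emit:
carry_out(
  commands=[
    {"travel":[1.9,0,1.5],"yaw":0,"grip":255},
    {"travel":[3.8,0,3],"yaw":0,"grip":255},
    {"travel":[3.8,0,3],"yaw":0,"grip":255},
  ],
)

```text
clock: 20.95
ee_pos: [563.0, -37.0, 307.4]
ee_rot: [0.0, 0.01, 1.0, 0.0]
ft_force: [2.5, 4.6, -2.6]
finger_gap: 0.154
gripper_force: 26.0
```

```bash
python3 - 2>/dev/null <<'E'
from v import *
t,q,e=vis();prof(t,q)
plan(e[0],[(6,138),(6,136),(6,134),(7,136),(7,134),(7,132)],e[2])
E
```

```text
t 20.95 pos [563.  -37.  307.4] yax 88.9 F [ 2.5   4.59 -2.62] gap 0.154 26.0
shift [-21.    0.4  -5.6]
lid 0.8981946045920426 lean -0.6698843213828584 foot [ 70.40114881 176.02182962]
LINE n 28 lid 0.775 lean -0.260 foot [  6.6 138. ] e [-5.4 -0.2  5. ]
[(64, 128), (67, 127), (70, 127), (73, 127), (76, 127), (79, 127), (82, 114), (85, 81), (88, 73), (91, 75), (94, 74), (97, 74), (100, 74), (103, 74), (106, 74), (109, 73), (112, 77), (115, 78), (118, 79), (121, 78), (124, 77), (127, 80), (130, 87), (133, 104), (136, 126), (139, 137), (142, 139), (145, 133)]
(6, 138) 0.777 -0.254 travel -0.6 -0.4
(6, 136) 0.754 -0.274 travel 3.1 2.6
(6, 134) 0.732 -0.293 travel 6.6 5.7
(7, 136) 0.751 -0.284 travel 4.0 3.2
(7, 134) 0.729 -0.304 travel 7.6 6.3
(7, 132) 0.706 -0.323 travel 11.0 9.4
```

Emit:
carry_out(
  commands=[
    {"travel":[1.8,0,1.5],"yaw":0,"grip":255},
    {"travel":[3.6,0,3],"yaw":0,"grip":255},
    {"travel":[3.6,0,3],"yaw":0,"grip":255},
  ],
)

```text
clock: 21.42
ee_pos: [559.4, -36.9, 304.5]
ee_rot: [0.0, 0.01, 1.0, 0.0]
ft_force: [1.4, 4.7, -2.2]
finger_gap: 0.161
gripper_force: 26.2
```

```bash
python3 - 2>/dev/null <<'E'
from v import *
t,q,e=vis();prof(t,q)
f=np.mean([ (vis(),observe()['ft_force'])[1] for _ in range(3)],0);print('W',-f[2]-f[0]*np.tan(t))
plan(e[0],[(6,136),(6,134),(6,132),(7,134),(7,132)],e[2])
E
```

```text
t 21.43 pos [559.4 -36.9 304.5] yax 88.9 F [ 1.44  4.71 -2.15] gap 0.161 26.2
shift [-24.6   0.4  -8.4]
lid 0.8780934023690588 lean -0.6914081272952257 foot [ 70.06921025 175.74448752]
LINE n 28 lid 0.753 lean -0.289 foot [  7.8 136.4] e [-4.9 -0.2  5.3]
[(64, 125), (67, 125), (70, 125), (73, 124), (76, 124), (79, 122), (82, 107), (85, 79), (88, 71), (91, 73), (94, 73), (97, 73), (100, 72), (103, 73), (106, 72), (109, 73), (112, 74), (115, 75), (118, 75), (121, 75), (124, 75), (127, 79), (130, 90), (133, 110), (136, 130), (139, 139), (142, 137), (145, 127)]
LINE n 28 lid 0.754 lean -0.285 foot [  7.4 136.4] e [-5.4 -0.2  5. ]
LINE n 28 lid 0.754 lean -0.284 foot [  7.4 136.4] e [-5.4 -0.2  5. ]
LINE n 28 lid 0.754 lean -0.287 foot [  7.6 136.4] e [-5.2 -0.2  5.1]
W 0.39949377921094376
(6, 136) 0.754 -0.274 travel -1.1 -0.5
(6, 134) 0.732 -0.293 travel 2.5 2.6
(6, 132) 0.71 -0.312 travel 5.9 5.6
(7, 134) 0.729 -0.304 travel 3.5 3.2
(7, 132) 0.706 -0.323 travel 6.9 6.3
```

Emit:
carry_out(
  commands=[
    {"travel":[1.5,0,1.4],"yaw":0,"grip":255},
    {"travel":[3,0,2.9],"yaw":0,"grip":255},
    {"travel":[3,0,2.9],"yaw":0,"grip":255},
  ],
)

```text
clock: 22.05
ee_pos: [556.4, -36.9, 301.9]
ee_rot: [0.001, 0.01, 1.0, 0.0]
ft_force: [-0.7, 4.4, 0.4]
finger_gap: 0.157
gripper_force: 26.5
```

```bash
cat > w.py <<'E'
from v import *
t,q,e=vis();prof(t,q)
f=[]
for _ in range(4):read_camera('side');f.append(observe()['ft_force'])
f=np.mean(f,0);print('f',f,'W',-f[2]-f[0]*np.tan(t))
plan(e[0],[(7,136),(7,134),(7,133),(7,132),(7,130)],e[2])
E
python3 w.py 2>/dev/null
```

```text
t 22.05 pos [556.4 -36.9 301.9] yax 88.9 F [-0.7   4.38  0.44] gap 0.157 26.5
shift [-27.6   0.4 -11. ]
lid 0.8604726789301 lean -0.7103362465490315 foot [ 69.78682537 175.50377789]
LINE n 27 lid 0.736 lean -0.305 foot [  7.9 135. ] e [-5.3 -0.2  4.9]
[(64, 126), (67, 125), (70, 124), (73, 125), (76, 124), (79, 123), (82, 115), (85, 93), (88, 75), (91, 72), (94, 74), (97, 73), (100, 72), (103, 73), (106, 73), (109, 74), (112, 75), (115, 76), (118, 75), (121, 76), (124, 78), (127, 85), (130, 102), (133, 123), (136, 134), (139, 138), (142, 132), (145, 123)]
f [-0.60370355  5.09428468  0.60884372] W -0.06178373394931069
(7, 136) 0.751 -0.284 travel -2.8 -2.2
(7, 134) 0.729 -0.304 travel 0.8 0.9
(7, 133) 0.717 -0.314 travel 2.6 2.5
(7, 132) 0.706 -0.323 travel 4.3 4.0
(7, 130) 0.684 -0.342 travel 7.6 7.2
```

Emit:
carry_out(
  commands=[
    {"travel":[1.4,0,1.3],"yaw":0,"grip":255},
    {"travel":[2.7,0,2.5],"yaw":0,"grip":255},
    {"travel":[2.7,0,2.5],"yaw":0,"grip":255},
  ],
)

```text
clock: 22.72
ee_pos: [553.7, -36.8, 299.6]
ee_rot: [0.001, 0.01, 1.0, 0.0]
ft_force: [-0.8, 6.0, 2.1]
finger_gap: 0.157
gripper_force: 26.8
```

```bash
python3 w.py 2>/dev/null
```

```text
t 22.73 pos [553.7 -36.8 299.6] yax 88.9 F [-0.77  5.98  2.09] gap 0.157 26.8
shift [-30.3   0.4 -13.4]
lid 0.8443067372460569 lean -0.7266712909197633 foot [ 69.42645934 175.18900935]
LINE n 26 lid 0.719 lean -0.322 foot [  8.3 133.6] e [-5.2 -0.2  4.9]
[(64, 124), (67, 124), (70, 124), (73, 124), (76, 123), (79, 120), (82, 109), (85, 89), (88, 74), (91, 71), (94, 72), (97, 72), (100, 72), (103, 73), (106, 74), (109, 76), (112, 75), (115, 75), (118, 75), (121, 77), (124, 82), (127, 94), (130, 111), (133, 130), (136, 138), (139, 137), (142, 129), (145, 119)]
f [-2.18232505  5.44902055  1.91590986] W -0.004303880609460853
(7, 136) 0.751 -0.284 travel -5.6 -4.5
(7, 134) 0.729 -0.304 travel -2.0 -1.5
(7, 133) 0.717 -0.314 travel -0.2 0.1
(7, 132) 0.706 -0.323 travel 1.5 1.7
(7, 130) 0.684 -0.342 travel 4.8 4.8
```

Emit:
carry_out(
  commands=[
    {"travel":[1.7,0,1.6],"yaw":0,"grip":255},
    {"travel":[3.4,0,3.2],"yaw":0,"grip":255},
    {"travel":[3.4,0,3.2],"yaw":0,"grip":255},
  ],
)

```text
clock: 23.4
ee_pos: [550.3, -36.7, 296.5]
ee_rot: [0.001, 0.01, 1.0, 0.0]
ft_force: [-1.5, 5.0, 3.4]
finger_gap: 0.16
gripper_force: 27.1
```

```bash
python3 w.py 2>/dev/null
```

```text
t 23.4 pos [550.3 -36.7 296.5] yax 88.9 F [-1.52  5.02  3.45] gap 0.16 27.1
shift [-33.7   0.4 -16.4]
lid 0.8238378104825453 lean -0.7465933493061853 foot [ 68.90237346 174.71328031]
LINE n 25 lid 0.701 lean -0.342 foot [  8.9 132.2] e [-5.6 -0.2  4.5]
[(64, 124), (67, 123), (70, 122), (73, 122), (76, 122), (79, 120), (82, 108), (85, 85), (88, 74), (91, 72), (94, 71), (97, 72), (100, 71), (103, 74), (106, 76), (109, 78), (112, 77), (115, 75), (118, 77), (121, 81), (124, 87), (127, 104), (130, 123), (133, 135), (136, 138), (139, 133), (142, 124), (145, 116)]
f [-1.75601757  5.29429474  3.08930443] W -1.6065334651228047
(7, 136) 0.751 -0.284 travel -8.5 -7.2
(7, 134) 0.729 -0.304 travel -5.0 -4.1
(7, 133) 0.717 -0.314 travel -3.2 -2.5
(7, 132) 0.706 -0.323 travel -1.5 -1.0
(7, 130) 0.684 -0.342 travel 1.8 2.2
```

Emit:
carry_out(
  commands=[
    {"travel":[0,0.4,0],"yaw":0,"grip":255},
    {"travel":[0,0.4,0],"yaw":0,"grip":200},
    {"travel":[0,0.4,0],"yaw":0,"grip":150},
    {"travel":[0,0.4,0],"yaw":0,"grip":120},
    {"travel":[0,0.4,0],"yaw":0,"grip":120},
  ],
)

```text
clock: 24.32
ee_pos: [550.4, -36.8, 295.3]
ee_rot: [-0.0, 0.01, 1.0, -0.0]
ft_force: [0.2, -0.3, 0.9]
finger_gap: 0.527
gripper_force: 0.0
```

```bash
python3 w.py 2>/dev/null; python3 v.py 2>/dev/null
```

```text
t 24.32 pos [550.4 -36.8 295.3] yax 88.87 F [ 0.23 -0.26  0.86] gap 0.527 0.0
shift [-33.6   0.5 -17.7]
lid 0.8205486963530767 lean -0.750643117064419 foot [ 68.90234216 174.71326246]
LINE n 23 lid 0.689 lean -0.364 foot [ 10.4 131.7] e [-3.1 -0.3  5.3]
[(64, 122), (67, 121), (70, 121), (73, 120), (76, 120), (79, 119), (82, 110), (85, 90), (88, 73), (91, 71), (94, 70), (97, 71), (100, 70), (103, 73), (106, 74), (109, 76), (112, 77), (115, 75), (118, 73), (121, 74), (124, 80), (127, 96), (130, 120), (133, 134), (136, 138), (139, 132), (142, 122), (145, 116)]
f [-0.02115444 -0.06765302 -0.01178414] W 0.02921620536725743
(7, 136) 0.751 -0.284 travel -11.0 -9.1
(7, 134) 0.729 -0.304 travel -7.4 -6.0
(7, 133) 0.717 -0.314 travel -5.7 -4.5
(7, 132) 0.706 -0.323 travel -4.0 -2.9
(7, 130) 0.684 -0.342 travel -0.6 0.2
t 24.62 pos [550.4 -36.7 295.4] yax 88.88 F [-0.41 -0.44 -0.25] gap 0.531 0.0
shift [-33.6   0.4 -17.6]
lid 0.8208478370660617 lean -0.7499441564318305 foot [ 68.86994196 174.68304758]
LINE n 23 lid 0.690 lean -0.363 foot [ 10.3 131.7] e [-3.2 -0.2  5.3]
LINE n 22 lid 0.690 lean -0.363 foot [ 10.3 131.7] e [-3.2 -0.2  5.3]
```

Emit:
carry_out(
  commands=[
    {"travel":[0,0,-15],"yaw":0,"grip":120},
    {"travel":[0,0,-35],"yaw":0,"grip":120},
    {"travel":[0,0,-60],"yaw":0,"grip":100},
    {"travel":[0,0,-85],"yaw":0,"grip":60},
    {"travel":[0,0,-85],"yaw":0,"grip":60},
  ],
)

```text
clock: 25.35
ee_pos: [550.7, -36.8, 383.0]
ee_rot: [0.002, 0.01, 1.0, -0.0]
ft_force: [-0.4, -0.8, -0.4]
finger_gap: 0.763
gripper_force: 0.0
```

```bash
python3 w.py 2>/dev/null; python3 -c "
from h import *
d=cv2.imread('pics/side0.png').astype(int);c,T=cam('side');e=np.abs(c['pixels'][:,:,::-1]-d).max(2)
for n,(x,y,w) in dict(dish=(265,322,30),light=(251,273,14),puller=(395,345,28)).items():print(n,np.mean(e[y-w:y+w,x-w:x+w]>60))"
```

```text
t 25.35 pos [550.7 -36.8 383. ] yax 88.87 F [-0.37 -0.78 -0.43] gap 0.763 0.0
shift [-33.    0.5  70.2]
lid 1.0272891836112448 lean -0.5421017862545793 foot [ 73.80738149 178.43563454]
LINE n 23 lid 0.690 lean -0.363 foot [ 10.3 131.7] e [-2.9 -0.3 92.9]
[(64, 122), (67, 121), (70, 121), (73, 121), (76, 120), (79, 120), (82, 111), (85, 90), (88, 72), (91, 71), (94, 71), (97, 72), (100, 71), (103, 73), (106, 75), (109, 76), (112, 77), (115, 75), (118, 73), (121, 75), (124, 79), (127, 96), (130, 120), (133, 134), (136, 137), (139, 132), (142, 122), (145, 115)]
f [ 0.21059157  0.13223191 -0.3528203 ] W 0.17915762374451796
(7, 136) 0.751 -0.284 travel -10.9 -9.0
(7, 134) 0.729 -0.304 travel -7.3 -6.0
(7, 133) 0.717 -0.314 travel -5.6 -4.4
(7, 132) 0.706 -0.323 travel -3.9 -2.8
(7, 130) 0.684 -0.342 travel -0.6 0.3
dish 0.0
light 0.0
puller 0.0
```

```bash
python3 -c "
from cell import *
print(finish_job())"
```

```text
the job is handed in; nothing more can be done
None
```

The lid stands propped open by itself at about 0.69 rad with the rod's foot down in the holding hole, the gripper is clear, and the dish, rear light and crank puller show unmoved (hex keys not checked); on the way the foot caught once on the plate's front edge and was backed off at about 17 N at the wrist, and the job is handed in.

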